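Proof-pull the brass knob on the bench spring gauge

ROBOT

A 6-joint arm with a two-finger parallel gripper is mounted at the origin on the work surface. World frame = base frame: x ahead of the robot, y to its left, z up, the work surface at z = 0. Lengths are in m, angles in rad, forces in N, time in s.
With the tool pointing down it reaches from about 0.3 to 0.75 m from the base axis. Payload 8.5 kg.
Tool frame: the origin (TCP) lies at the very end of the fingers, on their centre line; the grasp point (between the pads) lies 19 mm behind it; z points along the fingers, y is the direction in which the jaws open and shut (so a half turn about z gives the same grasp; the last joint's range is limited). The gripper opens to 88 mm and grips with 3 to 60 N. Pads are 18 mm wide; open, the fingers measure 123 mm over their backs; the gripper's body (75 mm by 187 mm) begins 45 mm behind the grasp point.
Start: joints at [-1.457, 0.381, 1.297, -0, 1.464, -0.215], TCP at [0.178, -0.521, 0.239] pointing down, gripper open.
Joint ranges: [-3.11, 3.11], [-0.89, 2.33], [0.22, 2.48], [-1.42, 4.56], [0.17, 2.85], [-2.88, 2.88]. Speed limits (rad/s): [2.39, 2.39, 3.14, 3.14, 3.14, 3.14].

INTERFACE

Orientations are given as a unit quaternion [x, y, z, w].
In Python, from cell import ctrl gives the robot as it stands. The module is installed in compiled form; this text tells all that it offers.
- The arm moves only by the tool drive_tool, never from a script. Its argument "steps" is a list of rows, each a list of 7 numbers: the turn, a rotation vector about the tool's x, y, z in degrees, then the shift along the tool's x, y, z in cm, then the gripper's target within -1 to 1 (fully open at 1, half-way at 0, shut at -1). A call has 1 to 20 rows; each row shifts and turns the commanded pose from where the row before left it, along the tool's axes as they then stand; what a row does not reach is not made up. A row lasts 1/10 s, in which the tool goes at most 50 mm and 8.59 degrees, less where a joint would pass 70% of its speed; a pose out of reach is approached as far as the arm can. A call is refused whole if a number of a shift passes 5 or a number of a turn 8.59, either way. A call with a gripper value outside its range is refused whole. The fingers move at their own pace and stop on an object; "force" is the grip in N (left out, the last holds). Time passes only in rows, so rows that do not move let the fingers close. It gives the time, the measured TCP pose, the force and the opening at its end, in the units of the state.
- ctrl.sense(): the state, without advancing time (a new reading comes with each control period).
- ctrl.get_image(name): name is "side" or "top"; returns the picture (480x640x3 uint8, blue, green, red); there is no depth.
- ctrl.camera_info(name): a dict with "K" (3x3 intrinsics, pixels), "distortion" ([k1, k2, p1, p2, k3] as OpenCV has them; the pictures are not rectified), "R" (3x3) and "t" (3): a world point X has camera coordinates R X + t. Camera axes: x right, y down, z forward; pixel columns grow to the right and rows downward; lengths in m; the calibration is good to about 2 mm. A picture is of the moment at which its call begins. camera_info takes no time and is no camera call.
- ctrl.job_done(): hands the job in, once; it reports no verdict.
The state is a dict: "time_s": time; "q": joint angles; "dq": joint speeds; "joint_torque": joint torques, N m; "eef_pos": TCP position; "eef_rot": TCP orientation; "contact_force": force on the tool from outside, world axes, zero at the start; "ft_torque": the same for the moment, N m; "width": opening from 0.0 (shut) to 1.0 (fully open).
Only numpy, scipy, OpenCV 4.12 (cv2) and the standard library are available. Lean on these libraries where they do the work, as an engineer would, in place of code of your own. Each camera call takes 0.05 s, during which the arm holds its last target. There are 200 camera calls.

TASK

Proof-pull the newly made brass knob: draw it out on its spring gauge towards the robot until its pointer is level with that gauge's red mark, without going well past it, and keep it there for about two seconds. Then ease it back fully home under control, not letting it snap, and let go. Leave the gauge with the black knob alone.

Things in the scene. Friction and masses are not known exactly. Their poses are not given: they have to be found in the camera images.
- brass_knob (a point): Brass knob of one of two alike bench spring gauges (the other's is black; they may swap places): upright post, diameter 24 mm, from 34 to 90 mm above the bench, on a carriage 36 x 46 mm. The point is on its axis, 64 mm above the bench. Blue spring housing, 60 mm high, begins 65 mm behind it at home. A black pointer beside the carriage, in line with the axis, reads the length.
- brass_mark: Fixed red clip beside the brass knob's slide, 8 x 12 x 26 mm tall; origin at its underside's centre, at bench height, 43 mm to the side of the slide's line. Its x axis runs along the slide: the knob is pulled along -x (towards the robot, turned up to 0.25 rad), and is level with the mark when its x in this frame is 0, 50 to 100 mm from home. The other gauge has its own red mark.
- brass_draw (a joint): How far the brass knob is pulled out, m: 0 is home (where it starts), stop at 0.14. A spring pulls it home with 1.6 N at 0, growing by 90 N/m (about 11 N at 100 mm); let go, it flies back.
- iron_draw (a joint): The same for the black knob's gauge, which is to be left at home (0).

How it is judged:
By the outcome, as a careful person would: the job done as asked, in the order asked, and still so for the second after the job is handed in, with the robot touching nothing.
It also fails if it takes over 40 s, if anything falls off the work surface, if the arm or the gripper's body presses on something with over 40 N, if the wrist force passes 120 N, or if a joint passes its speed limit or range.

## Working session

There is one attempt and no reset: what is moved stays moved. The work goes in short steps, Python scripts to look and compute and a tool call to move; the robot and the scene stay as the last step left them, time stands still between calls to the robot, and variables do not carry over. Pictures are saved under pics/ and viewed, about 8 in all and at most 12, crops included, and the job is handed in when it is done.

Besides the shell and the picture viewer there is one more tool, called after "Request:" as a command line: name --pt "numbers of a row" for each row, then --argument value for the rest. drive_tool: Moves the arm, as the interface text tells. Its arguments: {"type":"object","properties":{"steps":{"type":"array"},"force":{"type":"number"}},"required":["steps"]}

```bash
mkdir -p pics; python3 - <<'E'
from cell import ctrl
import cv2
for n in("top","side"):
    cv2.imwrite(f"pics/{n}0.png",ctrl.get_image(n))
    c=ctrl.camera_info(n);print(n,c)
print(ctrl.sense())
E
```

```text
top {'K': array([[454.47758125,   0.        , 318.53928352],
       [  0.        , 454.47758125, 245.1564641 ],
       [  0.        ,   0.        ,   1.        ]]), 'distortion': array([-2.87020903e-05,  0.00000000e+00,  0.00000000e+00,  0.00000000e+00,
        0.00000000e+00]), 'R': array([[ 0.26438116, -0.9644013 ,  0.00572045],
       [-0.94309798, -0.25977228, -0.2075682 ],
       [ 0.20166506,  0.04948217, -0.97820382]]), 't': array([-0.12519681,  0.56132556,  0.6777867 ])}
side {'K': array([[563.55292865,   0.        , 334.52953559],
       [  0.        , 563.55292865, 237.62864831],
       [  0.        ,   0.        ,   1.        ]]), 'distortion': array([-0.02107718,  0.        ,  0.        ,  0.        ,  0.        ]), 'R': array([[-0.88121606, -0.47268857,  0.00487575],
       [-0.22840639,  0.41673395, -0.87986552],
       [ 0.41387049, -0.77646528, -0.47519774]]), 't': array([0.50255244, 0.20045904, 0.488012  ])}
{'time_s': 0.1, 'q': array([-1.45729481e+00,  3.81149569e-01,  1.29810683e+00,  2.29759607e-05,
        1.46359733e+00, -2.15294614e-01]), 'dq': array([-0.00120213, -0.00259691, -0.00301153,  0.00067551,  0.00022098,
       -0.00111602]), 'joint_torque': array([ 5.59550841e-03, -4.38646710e+01, -2.24910074e+01,  7.15856371e-02,
        3.42532655e-02, -6.86907811e-05]), 'eef_pos': array([ 0.17757692, -0.5203043 ,  0.23821462]), 'eef_rot': array([ 9.86517052e-01,  1.63657289e-01,  4.34848837e-05, -6.29141629e-04]), 'contact_force': array([-0.22041436, -0.46611446, -0.6170399 ]), 'ft_torque': array([-0.04236173, -0.02778752, -0.04030769]), 'width': 0.9994436069040603}
```

View pics/top0.png

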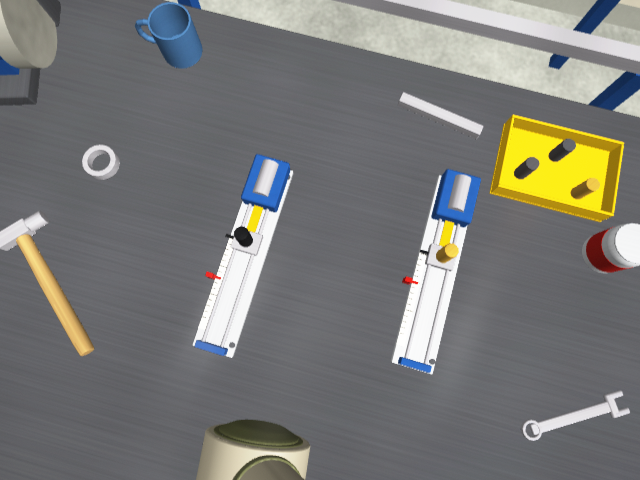

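View pics/side0.png

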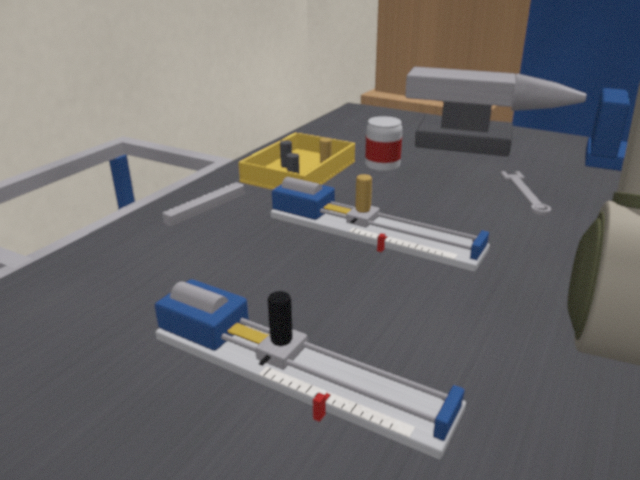

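The brass gauge is the right one in the top view (knob about 447,253, red clip about 408,281) and the far one in the side view (knob 364,193, clip 381,242). The black knob is at (243,237) in the top view. Next I measure positions.

```bash
cat > h.py <<'E'
import cv2,numpy as np
from cell import ctrl
def ray(n,p):
    c=ctrl.camera_info(n);u=cv2.undistortPoints(np.array([[p]],float),c["K"],c["distortion"])[0,0]
    return -c["R"].T@c["t"], c["R"].T@np.array([u[0],u[1],1])
def plane(n,p,z):
    o,d=ray(n,p);return o+d*(z-o[2])/d[2]
def tri(a,b):
    o1,d1=ray("top",a);o2,d2=ray("side",b)
    s=np.linalg.lstsq(np.c_[d1,-d2],o2-o1,rcond=None)[0]
    A,B=o1+s[0]*d1,o2+s[1]*d2;return (A+B)/2,np.linalg.norm(A-B)
def blobs(im,lo,hi,box,mn=15):
    x0,y0,x1,y1=box;h=cv2.cvtColor(im,cv2.COLOR_BGR2HSV)[y0:y1,x0:x1]
    m=cv2.inRange(h,lo,hi)
    if lo[0]==0: m|=cv2.inRange(h,(172,lo[1],lo[2]),(180,255,255))
    cs,_=cv2.findContours(m,cv2.RETR_EXTERNAL,cv2.CHAIN_APPROX_NONE)
    return [c+[x0,y0] for c in cs if cv2.contourArea(c)>mn]
E
python3 - <<'E'
from h import *
T=cv2.imread("pics/top0.png");S=cv2.imread("pics/side0.png")
tb=(380,150,485,385);sb=(260,165,500,270)
for nm,lo,hi in(("brass",(12,90,60),(32,255,255)),("red",(0,120,80),(8,255,255)),("blue",(100,120,60),(125,255,255)),("white",(0,0,170),(180,40,255))):
  for n,im,b in(("top",T,tb),("side",S,sb)):
    for c in blobs(im,lo,hi,b): print(nm,n,cv2.contourArea(c),np.round(cv2.minAreaRect(c)[0],1),np.round(cv2.boxPoints(cv2.minAreaRect(c))).tolist())
t=cv2.resize(T[150:385,380:490],None,fx=2.5,fy=2.5,interpolation=2);s=cv2.resize(S[165:270,260:500],None,fx=2,fy=2)
o=np.zeros((600,780,3),np.uint8);o[:t.shape[0],:t.shape[1]]=t;o[:s.shape[0],290:290+s.shape[1]]=s;cv2.imwrite("pics/c1.png",o)
E
```

```text
brass top 488.0 [449.7 242.4] [[434.0, 260.0], [445.0, 219.0], [465.0, 225.0], [455.0, 265.0]]
brass side 114.0 [336.6 208.1] [[324.0, 208.0], [325.0, 202.0], [349.0, 208.0], [348.0, 214.0]]
brass side 490.5 [363.5 192.5] [[356.0, 174.0], [371.0, 174.0], [371.0, 211.0], [356.0, 211.0]]
brass side 1184.0 [304.5 176.5] [[260.0, 165.0], [349.0, 165.0], [349.0, 188.0], [260.0, 188.0]]
red top 55.5 [409.9 280.6] [[402.0, 282.0], [403.0, 275.0], [418.0, 279.0], [416.0, 286.0]]
red side 87.0 [380.7 242.4] [[376.0, 250.0], [379.0, 233.0], [385.0, 234.0], [383.0, 252.0]]
blue top 188.0 [414.5 364.4] [[398.0, 363.0], [400.0, 356.0], [431.0, 366.0], [429.0, 372.0]]
blue top 1883.0 [456.2 197.6] [[431.0, 218.0], [443.0, 167.0], [482.0, 177.0], [469.0, 228.0]]
blue side 231.5 [478.7 244. ] [[466.0, 253.0], [482.0, 229.0], [491.0, 235.0], [475.0, 259.0]]
blue side 1188.5 [302.5 201.5] [[272.0, 186.0], [333.0, 186.0], [333.0, 217.0], [272.0, 217.0]]
white top 338.5 [461.6 192.2] [[452.0, 208.0], [460.0, 174.0], [471.0, 177.0], [463.0, 210.0]]
white top 5022.0 [433.8 274.1] [[391.0, 365.0], [436.0, 174.0], [477.0, 184.0], [432.0, 374.0]]
white side 500.0 [423.2 230.8] [[375.0, 222.0], [376.0, 216.0], [472.0, 240.0], [470.0, 246.0]]
white side 1540.5 [376.1 232.4] [[273.0, 212.0], [276.0, 200.0], [479.0, 253.0], [476.0, 265.0]]
```

View pics/c1.png

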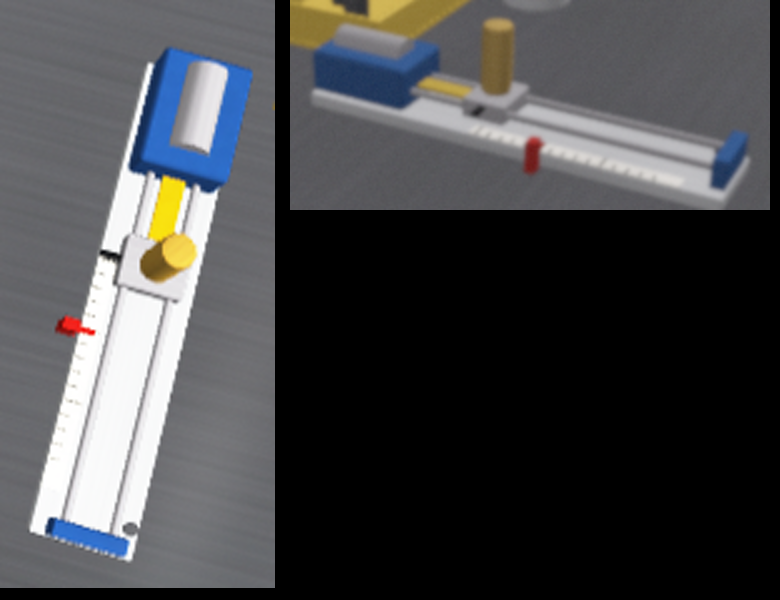

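The crop shows the knob top at (452,249) and the red clip body at (407,280) in full-frame pixels, with the black pointer about 31 px up-slide from the clip. I now compute the slide direction and distances.

```bash
python3 - <<'E'
from h import *
def C(x,y): return (380+(x-.5)/2.5,150+(y-.5)/2.5)
for z in (0,.01,.02):
  for a,b in (((30,528),(150,62)),((133,560),(219,190)),((66,520),(122,288)),((118,528),(168,300))):
    d=plane("top",C(*b),z)-plane("top",C(*a),z);print(z,"yaw",np.arctan2(d[1],d[0]),np.linalg.norm(d))
k=plane("top",C(181,247),.09);print("knobtop",k)
print("knob side z.062",plane("side",(363.5,192.5),.062), "tri",tri((447,253.3),(363.5,192.5)))
m=plane("top",C(68,325),.024);print("mark",m,"side z.013",plane("side",(380.7,242.4),.013),tri((408,281),(380.7,242.4)))
p=plane("top",C(108,255),.02);print("pointer",p)
for y in(.1,.12,.14,.16,.18,.2):
    x=np.array([np.cos(y),np.sin(y)]);n=np.array([-x[1],x[0]])
    d=k[:2]-m[:2];e=p[:2]-k[:2];print(y,"ahead",d@x,"lat",d@n,"ptr rel knob",e@x,e@n)
E
```

```text
0 yaw -0.023229601238292746 0.3429797358879852
0 yaw -0.018145272944526263 0.26393082641353965
0 yaw -0.013681724858745064 0.16335360492760867
0 yaw -0.0017732353350171294 0.15945300299926335
0.01 yaw -0.023229601238292773 0.3385839295850863
0.01 yaw -0.018145272944526402 0.26054815196114317
0.01 yaw -0.013681724858745012 0.161259980345728
0.01 yaw -0.0017732353350173847 0.1574093705561232
0.02 yaw -0.023229601238292805 0.33418812328218744
0.02 yaw -0.018145272944526218 0.2571654775087468
0.02 yaw -0.01368172485874496 0.1591663557638473
0.02 yaw -0.0017732353350172893 0.15536573811298304
knobtop [ 0.61794261 -0.17508821  0.09      ]
knob side z.062 [ 0.6155207  -0.17613991  0.062     ] tri (array([ 0.61550873, -0.17535286,  0.06237971]), np.float64(0.0006509843340196786))
mark [ 0.56383494 -0.12882623  0.024     ] side z.013 [ 0.56340622 -0.12822944  0.013     ] (array([ 0.56509705, -0.1330472 ,  0.0101603 ]), np.float64(0.0006063000353258593))
pointer [ 0.6187034 -0.144991   0.02     ]
0.1 ahead 0.04921886078149529 lat -0.051432616664736544 ptr rel knob 0.003761695412453746 0.029870891156797467
0.12 ahead 0.048180433579616315 lat -0.05240664207607782 ptr rel knob 0.004358321094526513 0.029789688284947224
0.14 ahead 0.04712273484670271 lat -0.053359705529334577 ptr rel knob 0.0049532035062716424 0.02969656993497355
0.16 ahead 0.04604618764814518 lat -0.054291425811832855 ptr rel knob 0.005546104702656097 0.029591573352974875
0.18 ahead 0.04495122258846938 lat -0.05520143024788243 ptr rel knob 0.006136787531106565 0.029474740536184058
0.2 ahead 0.04383827763909983 lat -0.0560893548478421 ptr rel knob 0.006725015726367334 0.02934611821617007
```

Brass knob is at (0.616, −0.1755), slide yaw about −0.017, draw to the mark about 53 mm. I turn the tool into line and move above the knob.

Request:
drive_tool --pt "0 0 6.6 0 0 0 0.2" --pt "0 0 6.6 0 0 0 0.2" --pt "0 0 6.6 0 0 0 0.2" --pt "0 0 0 2.7 -2.2 0 0.2" --pt "0 0 0 2.7 -2.2 0 0.2" --pt "0 0 0 2.7 -2.2 0 0.2" --pt "0 0 0 2.7 -2.2 0 0.2" --pt "0 0 0 2.7 -2.2 0 0.2" --pt "0 0 0 2.7 -2.2 0 0.2" --pt "0 0 0 2.7 -2.2 0 0.2" --pt "0 0 0 2.7 -2.2 0 0.2" --pt "0 0 0 2.7 -2.2 0 0.2" --pt "0 0 0 2.7 -2.2 0 0.2" --pt "0 0 0 2.7 -2.2 0 0.2" --pt "0 0 0 2.7 -2.2 0 0.2" --pt "0 0 0 2.7 -2.2 0 0.2" --pt "0 0 0 2.7 -2.2 0 0.2" --pt "0 0 0 2.7 -2.2 0 0.2" --pt "0 0 0 2.7 -2.2 0 0.2" --force 40

```text
time_s: 2.0
eef_pos: [0.6163, -0.1747, 0.2383]
eef_rot: [1.0, -0.008, -0.0, -0.0]
contact_force: [0.2, -0.7, -0.4]
width: 0.599
```

Request:
drive_tool --pt "0 0 0 0 0.05 2 0.2" --pt "0 0 0 0 0 2.5 0.2" --pt "0 0 0 0 0 2.5 0.2" --pt "0 0 0 0 0 2.5 0.2" --pt "0 0 0 0 0 2.5 0.2" --pt "0 0 0 0 0 2 0.2" --pt "0 0 0 0 0 2 0.2" --pt "0 0 0 0 0 1.5 0.2" --pt "0 0 0 0 0 1.3 0.2" --pt "0 0 0 0 0 0.4 0.2" --pt "0 0 0 0 0 0 0.2"

```text
time_s: 3.1
eef_pos: [0.6153, -0.1763, 0.0464]
eef_rot: [1.0, -0.008, -0.0, -0.0]
contact_force: [0.8, -0.3, -0.4]
width: 0.599
```

```bash
python3 - <<'E'
from h import *
print(ctrl.sense()["eef_pos"],ctrl.sense()["contact_force"])
T=ctrl.get_image("top");S=ctrl.get_image("side")
t=cv2.resize(T[150:385,380:490],None,fx=2.5,fy=2.5,interpolation=2);s=cv2.resize(S[120:320,240:500],None,fx=1.9,fy=1.9)
o=np.zeros((600,780,3),np.uint8);o[:t.shape[0],:t.shape[1]]=t;o[:s.shape[0],280:280+s.shape[1]]=s;cv2.imwrite("pics/c2.png",o)
E
```

```text
[ 0.61532249 -0.1762514   0.04636441] [ 0.81146424 -0.26346408 -0.35435089]
```

View pics/c2.png

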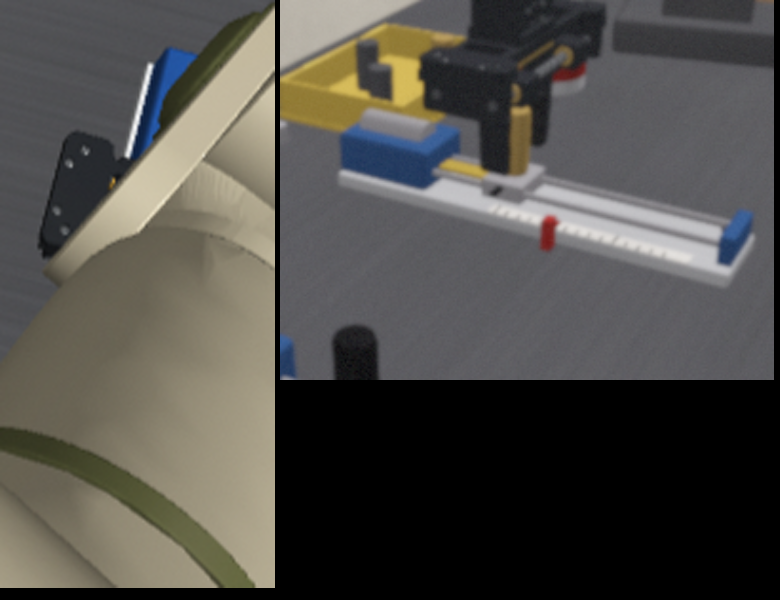

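The fingers straddle the knob clear of the carriage; the side view shows the clip (548,232 in the crop) and pointer unobstructed, while the arm blocks the top view. Closing.

Request:
drive_tool --pt "0 0 0 0 0 0 -1" --pt "0 0 0 0 0 0 -1" --pt "0 0 0 0 0 0 -1" --pt "0 0 0 0 0 0 -1" --pt "0 0 0 0 0 0 -1" --pt "0 0 0 0 0 0 -1" --force 45

```text
time_s: 3.8
eef_pos: [0.6155, -0.1751, 0.047]
eef_rot: [1.0, -0.008, 0.0, -0.001]
contact_force: [-0.3, 5.6, 2.0]
width: 0.258
```

Request:
drive_tool --pt "0 0 0 -0.2 0 0 -1" --pt "0 0 0 -0.4 0 0 -1" --pt "0 0 0 -0.4 0 0 -1" --pt "0 0 0 -0.4 0 0 -1" --pt "0 0 0 -0.4 0 0 -1" --pt "0 0 0 -0.4 0 0 -1" --pt "0 0 0 -0.4 0 0 -1" --pt "0 0 0 -0.4 0 0 -1" --pt "0 0 0 -0.4 0 0 -1" --pt "0 0 0 -0.4 0 0 -1" --pt "0 0 0 -0.2 0 0 -1" --pt "0 0 0 0 0 0 -1"

```text
time_s: 5.0
eef_pos: [0.5761, -0.1743, 0.047]
eef_rot: [1.0, -0.008, 0.001, -0.001]
contact_force: [5.2, 6.9, -0.8]
width: 0.259
```

```bash
cat > look.py <<'E'
from h import *
import sys
s=ctrl.sense();print(s["time_s"],s["eef_pos"],s["contact_force"],s["width"])
S=ctrl.get_image("side");cv2.imwrite(f"pics/{sys.argv[1]}f.png",S)
cv2.imwrite(f"pics/{sys.argv[1]}.png",cv2.resize(S[170:270,330:490],None,fx=5,fy=5,interpolation=cv2.INTER_CUBIC))
E
python3 look.py p1
```

```text
5.0 [ 0.5760752  -0.17430151  0.0469626 ] [ 5.18526973  6.91719795 -0.80572319] 0.2592986164023281
```

View pics/p1.png

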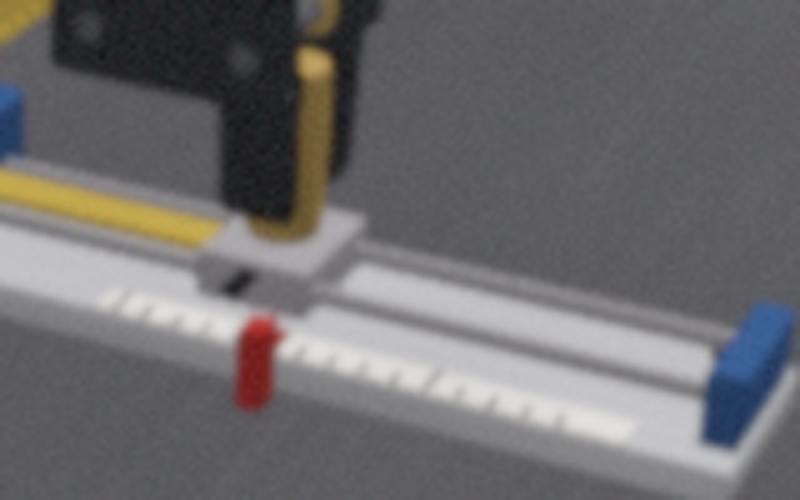

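```bash
python3 - <<'E'
from h import *
x=np.array([np.cos(-.017),np.sin(-.017)])
print("ptr home",tri((423,251.8),(353.5,220.5)))
print("tongue",tri((417.3,282.2),(386.3,237.3)))
print("clip top",tri((407.3,279),(382.0,235.0)))
print("clip mid side",plane("side",(381.0,242.6),.013))
for z in(.015,.02,.025):
  p=plane("side",(377.6,226.4),z);
  print(z,"ptr",p,"home", plane("side",(353.5,220.5),z),"tongue",plane("side",(386.0,237.0),z))
print("knob base now side z.034",plane("side",(330+285/5,170+228/5),.034))
S=cv2.imread("pics/p1f.png")
for c in blobs(S,(0,120,80),(8,255,255),(370,225,400,260)): print(c.reshape(-1,2).min(0),c.reshape(-1,2).max(0),cv2.minAreaRect(c))
E
```

```text
ptr home (array([ 0.61589478, -0.14351496,  0.02913269]), np.float64(0.0010198299953345907))
tongue (array([ 0.56530587, -0.14915433,  0.01131239]), np.float64(0.003096889431381029))
clip top (array([ 0.56384495, -0.12928326,  0.02480738]), np.float64(0.0026831561166945845))
clip mid side [ 0.56278056 -0.12788959  0.013     ]
0.015 ptr [ 0.58671066 -0.16865369  0.015     ] home [ 0.62768104 -0.16891841  0.015     ] tongue [ 0.56189014 -0.14359795  0.015     ]
0.02 ptr [ 0.58287214 -0.15967801  0.02      ] home [ 0.62331837 -0.15993935  0.02      ] tongue [ 0.55836916 -0.13494282  0.02      ]
0.025 ptr [ 0.57903362 -0.15070233  0.025     ] home [ 0.6189557  -0.15096028  0.025     ] tongue [ 0.55484817 -0.12628769  0.025     ]
knob base now side z.034 [ 0.57438936 -0.17364417  0.034     ]
[377 234] [385 251] ((380.6756896972656, 242.44595336914062), (6.740358352661133, 17.426292419433594), 9.462321281433105)
```

Request:
drive_tool --pt "0 0 0 -0.3 0 0 -1" --pt "0 0 0 -0.3 0 0 -1" --pt "0 0 0 -0.3 0 0 -1" --pt "0 0 0 -0.2 0 0 -1" --pt "0 0 0 -0.1 0 0 -1" --pt "0 0 0 0 0 0 -1" --pt "0 0 0 0 0 0 -1"

```text
time_s: 5.75
eef_pos: [0.5644, -0.1741, 0.047]
eef_rot: [1.0, -0.008, 0.001, -0.001]
contact_force: [5.4, 7.8, -0.9]
width: 0.262
```

```bash
python3 look.py p2
```

```text
5.75 [ 0.56442252 -0.17408602  0.04697196] [ 5.40895529  7.80076808 -0.86904701] 0.2622574285809621
```

View pics/p2.png

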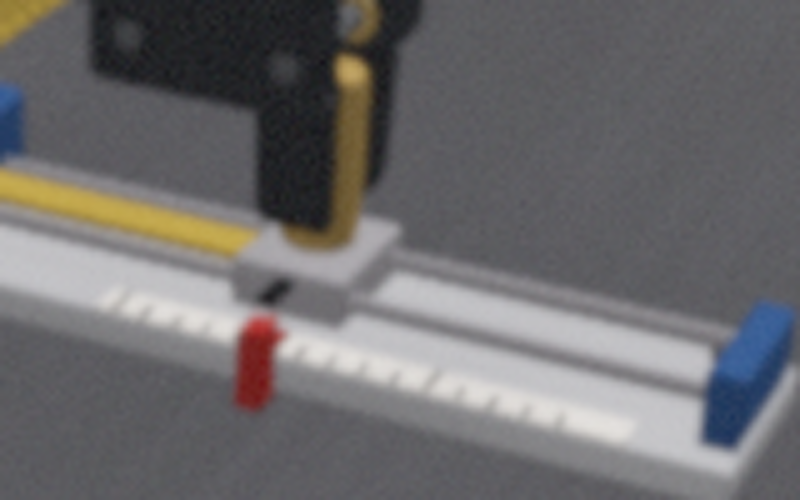

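The pointer is at (274,292) in the crop, roughly 1 to 1.5 mm short of level with the clip (body 255,365). I trim 0.12 cm and hold.

Request:
drive_tool --pt "0 0 0 -0.12 0 0 -1" --pt "0 0 0 0 0 0 -1" --pt "0 0 0 0 0 0 -1" --pt "0 0 0 0 0 0 -1"

```text
time_s: 6.2
eef_pos: [0.5633, -0.1741, 0.047]
eef_rot: [1.0, -0.008, 0.001, -0.001]
contact_force: [5.3, 9.0, -0.7]
width: 0.259
```

```bash
python3 look.py p3; python3 - <<'E'
from h import *
S=cv2.imread("pics/p3f.png");c=ctrl.camera_info("side")
def proj(P): return cv2.projectPoints(np.array([P],float),cv2.Rodrigues(c["R"])[0],c["t"],c["K"],c["distortion"])[0].reshape(2)
m=cv2.inRange(cv2.cvtColor(S,cv2.COLOR_BGR2HSV),(0,120,80),(8,255,255))|cv2.inRange(cv2.cvtColor(S,cv2.COLOR_BGR2HSV),(172,120,80),(180,255,255))
m[:225]=0;m[260:]=0;m[:,:370]=0;m[:,400:]=0
for r in range(232,254):
    q=np.flatnonzero(m[r]); print(r,q.min() if len(q) else 0,q.max() if len(q) else 0,end="; ")
# compare box silhouette extremes for given centre x
for xm in(.561,.563,.565,.567):
    P=[proj((xm+a*.004,-.1315+b*.006,z)) for a in(-1,1) for b in(-1,1) for z in(0,.026)]
    P=np.array(P);print("\n",xm,P.min(0).round(1),P.max(0).round(1))
    Q=np.array([proj((xm+a*.006,-.1315+b*.004,z)) for a in(-1,1) for b in(-1,1) for z in(0,.026)]);print(Q.min(0).round(1),Q.max(0).round(1))
# pointer: dark pixels near the carriage
for z in(.024,.029):
    for t in((384.8,228.4),): print(plane("side",t,z))
print("level pointer px", [proj((.564,-.1435,.029)).round(1),proj((.5645,-.151,.027)).round(1)])
E
```

```text
6.2 [ 0.56325763 -0.17406597  0.04696337] [ 5.2624091   8.97955586 -0.73023033] 0.2593457391434364
232 0 0; 233 0 0; 234 380 383; 235 380 384; 236 379 384; 237 379 385; 238 378 384; 239 378 383; 240 378 383; 241 378 383; 242 378 383; 243 378 383; 244 378 383; 245 378 383; 246 377 383; 247 377 383; 248 377 383; 249 377 383; 250 378 382; 251 379 381; 252 0 0; 253 0 0; 
 0.561 [378.5 231.6] [387.8 252.1]
[377.8 231.8] [388.5 251.8]

 0.563 [377.3 231.3] [386.5 251.8]
[376.6 231.5] [387.2 251.5]

 0.565 [376. 231.] [385.2 251.4]
[375.4 231.2] [386.  251.2]

 0.567 [374.8 230.7] [384.  251.1]
[374.1 230.9] [384.7 250.8]
[ 0.56783845 -0.15172577  0.024     ]
[ 0.56415658 -0.1427602   0.029     ]
level pointer px [array([385.1, 228.2]), array([386.8, 227.3])]
```

View pics/p3.png

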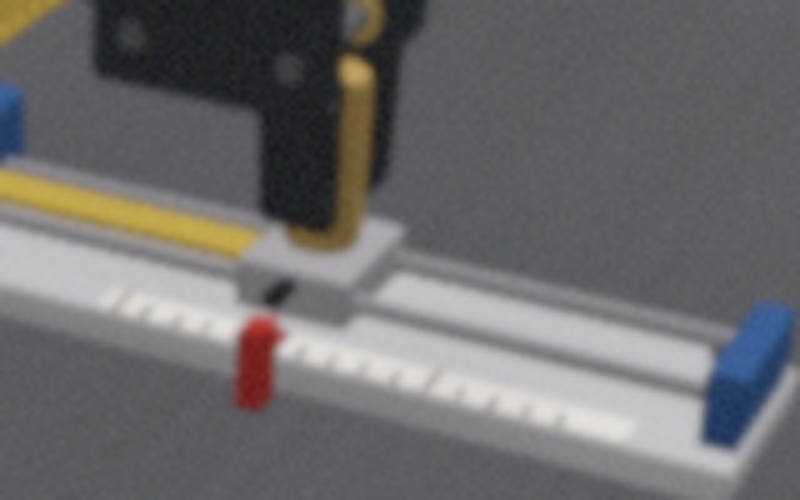

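The pointer at (278,292) in the crop is now in line with the clip, within about 1 mm by the numbers. Holding.

Request:
drive_tool --pt "0 0 0 0 0 0 -1" --pt "0 0 0 0 0 0 -1" --pt "0 0 0 0 0 0 -1" --pt "0 0 0 0 0 0 -1" --pt "0 0 0 0 0 0 -1" --pt "0 0 0 0 0 0 -1" --pt "0 0 0 0 0 0 -1" --pt "0 0 0 0 0 0 -1" --pt "0 0 0 0 0 0 -1" --pt "0 0 0 0 0 0 -1" --pt "0 0 0 0 0 0 -1" --pt "0 0 0 0 0 0 -1" --pt "0 0 0 0 0 0 -1" --pt "0 0 0 0 0 0 -1" --pt "0 0 0 0 0 0 -1" --pt "0 0 0 0 0 0 -1" --pt "0 0 0 0 0 0 -1" --pt "0 0 0 0 0 0 -1" --pt "0 0 0 0 0 0 -1" --pt "0 0 0 0 0 0 -1"

```text
time_s: 8.25
eef_pos: [0.5633, -0.1741, 0.047]
eef_rot: [1.0, -0.008, 0.001, -0.001]
contact_force: [5.7, 7.3, 0.5]
width: 0.258
```

Request:
drive_tool --pt "0 0 0 0 0 0 -1" --pt "0 0 0 0 0 0 -1" --pt "0 0 0 0.2 0 0 -1" --pt "0 0 0 0.3 0 0 -1" --pt "0 0 0 0.4 0 0 -1" --pt "0 0 0 0.4 0 0 -1" --pt "0 0 0 0.4 0 0 -1" --pt "0 0 0 0.4 0 0 -1" --pt "0 0 0 0.4 0 0 -1" --pt "0 0 0 0.4 0 0 -1" --pt "0 0 0 0.4 0 0 -1" --pt "0 0 0 0.4 0 0 -1" --pt "0 0 0 0.4 0 0 -1" --pt "0 0 0 0.4 0 0 -1" --pt "0 0 0 0.3 0 0 -1" --pt "0 0 0 0.2 0 0 -1" --pt "0 0 0 0.1 0 0 -1" --pt "0 0 0 0 0 0 -1"

```text
time_s: 10.05
eef_pos: [0.6137, -0.175, 0.047]
eef_rot: [1.0, -0.008, 0.0, -0.001]
contact_force: [1.7, 5.9, 1.3]
width: 0.264
```

Request:
drive_tool --pt "0 0 0 0.1 0 0 -1" --pt "0 0 0 0.08 0 0 -1" --pt "0 0 0 0.05 0 0 -1" --pt "0 0 0 0 0 0 -1" --pt "0 0 0 0 0 0 -1" --pt "0 0 0 0 0 0 -1"

```text
time_s: 10.65
eef_pos: [0.6155, -0.175, 0.047]
eef_rot: [1.0, -0.008, -0.0, -0.001]
contact_force: [0.4, 5.2, 2.1]
width: 0.261
```

Request:
drive_tool --pt "0 0 0 0.06 0 0 -1" --pt "0 0 0 0 0 0 -1" --pt "0 0 0 0 0 0 -1"

```text
time_s: 10.95
eef_pos: [0.6156, -0.175, 0.0469]
eef_rot: [1.0, -0.008, -0.001, -0.001]
contact_force: [-3.3, 5.5, 4.4]
width: 0.259
```

It is against the home stop (force reversed to −3.3 N). Opening, then lifting clear.

Request:
drive_tool --pt "0 0 0 0 0 0 0.2" --pt "0 0 0 0 0 0 0.2" --pt "0 0 0 0 0 0 0.2" --pt "0 0 0 0 0 0 0.2" --pt "0 0 0 0 0 0 0.2" --pt "0 0 0 0 0 0 0.2" --pt "0 0 0 0 0 -1 0.2" --pt "0 0 0 0 0 -2 0.2" --pt "0 0 0 0 0 -2.5 0.2" --pt "0 0 0 0 0 -2.5 0.2" --pt "0 0 0 0 0 -2.5 0.2" --pt "0 0 0 0 0 -2.5 0.2" --pt "0 0 0 0 0 -2 0.2" --pt "0 0 0 0 0 -1 0.2" --pt "0 0 0 0 0 0 0.2"

```text
time_s: 12.45
eef_pos: [0.6165, -0.1764, 0.2083]
eef_rot: [1.0, -0.008, 0.001, 0.001]
contact_force: [-0.2, 0.4, -0.2]
width: 0.6
```

```bash
python3 - <<'E'
from h import *
s=ctrl.sense();print(s["time_s"],s["eef_pos"],s["contact_force"],s["width"])
S=ctrl.get_image("side");cv2.imwrite("pics/end.png",S)
for im in(cv2.imread("pics/side0.png"),S):
  for c in blobs(im,(12,90,60),(32,255,255),(320,165,400,225)): print(cv2.boundingRect(c))
E
```

```text
12.45 [ 0.61646379 -0.17643848  0.20832592] [-0.19880963  0.37462507 -0.1530069 ] 0.6004380951772472
(324, 204, 26, 10)
(356, 174, 16, 38)
(320, 165, 30, 19)
(324, 204, 26, 10)
(356, 174, 16, 38)
(320, 165, 30, 19)
```

View pics/end.png

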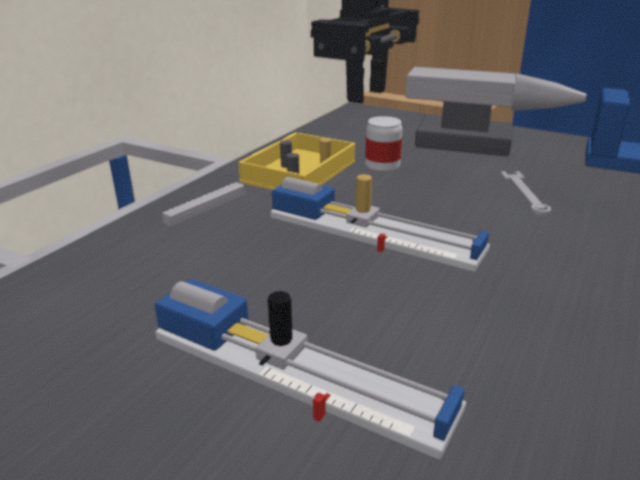

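The brass knob is back at exactly its start pixels (364,193), the black one is unmoved (280,318), and the gripper is clear.

```bash
python3 -c "
from cell import ctrl
print(ctrl.job_done())"
```

```text
the job is handed in; nothing more can be done
None
```

I drew the brass knob out about 52 mm to its red mark and held it still there for about 2.3 s. I then eased it home at no more than 40 mm/s, let go and lifted clear. I handed the job in at about 12.5 s; no verdict was reported.

**At the mark:** my numbers put the pointer level with the mark to within about 1 mm. The separate estimates of the pull needed ranged from about 51 to 55 mm, so the level reading could be off by 1 to 2 mm. The arm blocked the top camera during the pull, so I checked the position with the side camera and the arm's own readings. The measured pull was 5.3–5.7 N, a little under the 6.3 N the spring figures predict.

**Home:** before release, the force along the slide reversed to about −3 N, which shows the knob was against its home stop. The final side picture shows the brass knob's outline at exactly its starting pixels. By eye, the black knob's gauge had not moved, and the force on the gripper was near zero.

**Side force:** while gripping there was a sideways force of 5–9 N from slightly off-centre gripping. It was well below the limits.

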